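# Lock the rinsed lint filter back into the drain pump

## Robot

A 6-joint arm with a two-finger parallel gripper is mounted at the origin on a cart in front of the work surface, level with it; the furniture and walls round the work are solid. World frame = base frame: x ahead of the robot, y to its left, z up, the work surface at z = 0. Lengths are in m, angles in rad, forces in N, time in s.
With the tool pointing down it reaches from about 0.375 to 0.925 m from the base axis. Payload 5.7 kg.
Tool frame: the origin (TCP) lies midway between the tips of the shut fingers; the grasp point (between the pads) lies 19 mm behind it; z points along the fingers, y is the line along which they close (so a half turn about z gives the same grasp; the last joint's range is limited). The gripper opens to 88 mm and grips with 3 to 60 N. Pads are 20 mm wide; open, the fingers measure 115 mm over their backs; the gripper's body (75 mm by 178 mm) begins 61 mm behind the grasp point.
Start: joints at [-1.266, 0.359, 1.51, -0, 1.272, -0.115], TCP at [0.245, -0.548, 0.223] pointing down, gripper open.
Joint ranges: [-2.97, 2.97], [-1.01, 2.36], [0.21, 2.38], [-0.96, 4.11], [0.2, 2.71], [-2.98, 2.98]. Speed limits (rad/s): [2.39, 2.39, 3.14, 3.14, 3.14, 3.14].

## Interface

Orientations are given as a unit quaternion [x, y, z, w].
In Python, from bench import move_ptp, servo_line, goto_joints, move_gripper, sleep, inverse_kinematics, capture, PlanningError, close_job, spot_in, silhouettes, current_clock, current_joint_pos, current_qvel, current_joint_torque, current_position, current_orientation, current_force, current_torque, current_finger_gap, current_grip_force gives the robot as it stands. Calls block until the motion is done:
- move_ptp(position, orientation): joint-space move of the TCP to a pose.
- servo_line(position, orientation=None, rate=0.15, contact_N=None): straight line of the TCP; orientation=None keeps the orientation; rate is the mean speed in m/s. With contact_N (N) it stops when the force on the tool has changed by that much, and returns True; else False.
- goto_joints(angles): joint-space move.
- move_gripper(opening): finger opening in m; the grip force is fixed at half the most; returns when the fingers have stopped.
- sleep(seconds).
- inverse_kinematics(position, orientation): joint angles nearest the present ones, or None.
- capture(name): name is "scene" or "top"; returns a dict with "image" (384x512x3 uint8, blue, green, red), "range_z" (384x512 float32, m along the optical axis (not along the pixel's ray), 0 where there is no reading), "intrinsics" (3x3 intrinsics, pixels), "R" (3x3) and "t" (3): a world point X has camera coordinates R X + t. Camera axes: x right, y down, z forward; pixel columns grow to the right and rows downward; lengths in m; the calibration is good to about 2 mm. A picture is of the moment at which its call begins.
A pose or a line that the arm cannot do raises PlanningError and nothing moves.
- close_job(): hands the job in; it is judged then, once.
Trained networks look in the newest picture that a camera, given by its name, has taken for a name from the list of things; names that differ only in an ending like _2 or _b are one class to them, and where a whole thing is asked for, a point or a joint stands for the part that bears it (a point fixed in the world has none). Each returns a list of dicts, best first, with "conf" (0 to 1); they miss things now and then, are a little off and sometimes report something else, mostly with a low value. They report only what shows in the picture. A call takes as long as a camera call.
- spot_in(camera, query): "xy" ([column, row] in pixels, amid what is visible of it).
- silhouettes(camera, query): "region" (384x512 bool, what is visible of it) and "xy" ([column, row] in pixels, amid what is visible of it).
Readings, each from a call of its own:
- current_clock(): time.
- current_joint_pos(): joint angles.
- current_qvel(): joint speeds.
- current_joint_torque(): joint torques, N m.
- current_position(): TCP position.
- current_orientation(): TCP orientation.
- current_force(): force on the tool from outside, world axes, zero at the start.
- current_torque(): the same for the moment, N m.
- current_finger_gap(): finger opening in m.
- current_grip_force(): force on a finger pad.
Only numpy, scipy, OpenCV 4.12 (cv2) and the standard library are available. Lean on these libraries where they do the work, as an engineer would, in place of code of your own. Each camera call takes 0.05 s, during which the arm holds its last target. There are 200 camera calls.

## Task

Put the rinsed green lint filter from the drip tray back into the drain pump on the plywood block: set its two lugs into the two slots of the pump's grey collar, press it down against the spring and turn it clockwise, about a quarter turn, until it catches, so that it stays down and upright by itself when you let go. The ring with the slots is clamped at a different turn on each pump, so look or feel for them. Leave the other things lying where they are.

Things in the scene. Friction and masses are not known exactly. Their poses are not given: they have to be found in the camera images.
- filter_bar (a point): Green lint filter, loose, about 0.14 kg, 79 mm tall, standing on its foot in the drip tray. This point: on its axis, in its grip bar, 67 mm above the foot; z up. The bar runs along x: 46 mm long, 12 mm thick (y), 48 to 79 mm above the foot, on a cap 64 mm across (41 to 48 mm above the foot); fingertips beside the bar must stay above the cap. Half a turn about z makes no difference.
- filter_lugs (a point): Point on the filter's axis level with its lugs, 29 mm above the foot, axes as the bar's. Two lugs stick out on the +x and -x sides, in line with the bar and under two white marks on the cap: each 10 mm wide (y), 6 mm tall (26 to 32 mm above the foot), reaching 27 mm from the axis. The filter's body below the cap is a round basket 38 mm across with a bevelled foot.
- filter_foot (a point): Centre of the flat underside of the filter's foot, same axes.
- pump_mouth (a point): Drain pump, fixed, white with a copper motor, on a plywood block. This point: axis of its open filter chamber, level with the flat top of the grey collar, 85 mm above the table; z up, +x to the motor. Collar 78 mm across, bore 43 mm. Two opposite slots, open to the bore, about 16 mm wide, reach 28 mm from the axis; their line lies anywhere within 0.5 rad of this x axis, either way about z (not told).
- pump_seal (a point): Top of the seal plate in the chamber, on the axis, 30.5 mm below pump_mouth. With the lugs on the collar's top, outside the slots, the filter's foot is 26 mm below pump_mouth. In the slots it drops till the foot rests here: it can be let go there, but not turned (play about 0.13 rad). The plate is sprung: 3 N at first, 1 N more per mm, so pressing the filter to its turning height takes some 10 to 14 N.
- pump_ledge (a point): Underside of the collar's ledge, 7 mm below pump_mouth. With the foot 39 to 41 mm below pump_mouth (at 41 the cap meets the collar) the lugs pass under it and the filter turns, clockwise from above only, 1.4 rad from the slots, to a stop at about 1.5. Around 1.4 rad the ledge has a 3 mm recess: the lugs rise into it when let go and are caught, foot 36 mm below pump_mouth. Let go earlier, it stays at 39, not caught.
- filter: The green lint filter as a whole; origin at the centre of its foot's underside.
- coupling_c (a point): Bystander, to be left alone: white plastic drain coupling, a short tube 42 mm across and 50 mm tall, standing in the tray. This point: its centre, 25 mm up.
- mug_c (a point): Bystander, to be left alone: white spotted mug, 82 mm across with a handle, 91 mm tall. This point: its centre, 45 mm up.
- tape_c (a point): Bystander, to be left alone: roll of black tape, 62 mm across, 19 mm tall, lying flat. This point: its centre, 9 mm up.
- red_spool_c (a point): Bystander, to be left alone: spool of red thread, 30 mm across, 42 mm tall, standing. This point: its centre, 21 mm up.
- blue_spool_c (a point): Bystander, to be left alone: spool of blue thread, 30 mm across, 42 mm tall, standing. This point: its centre, 21 mm up.

How it is judged:
By the outcome, as a careful person would: the job done as asked, in the order asked, and still so for the second after the job is handed in, with the robot touching nothing.
It also fails if it takes over 51 s, if anything falls off the work surface, if the arm or the gripper's body presses on something with over 40 N, if the wrist force passes 120 N, or if a joint passes its speed limit or range.

## Working session

There is one attempt and no reset: what is moved stays moved. The work goes in short steps, each a Python script; the robot and the scene stay as the last script left them, time stands still between calls to the robot, and variables do not carry over. Pictures are saved under pics/ and viewed, at most 10 in all, crops included, and the job is handed in when it is done.

```bash
mkdir -p pics; ls
python3 - <<'E'
from bench import *
import cv2,numpy as np
for n in ("scene","top"):
    c=capture(n); cv2.imwrite(f"pics/{n}0.png",c["image"]); np.savez(f"{n}0.npz",**c)
    print(n,c["intrinsics"].tolist(),c["R"].round(4).tolist(),c["t"].tolist())
    for q in("filter","filter_bar","filter_lugs","pump_mouth"):
        print(q,[(np.round(d["xy"],1).tolist(),round(d["conf"],2)) for d in spot_in(n,q)])
print(current_clock())
E
```

```text
pics
scene [[475.19713025535935, 0.0, 268.9643747966835], [0.0, 475.19713025535935, 185.4769177377576], [0.0, 0.0, 1.0]] [[-0.6763, -0.7365, 0.0151], [-0.4736, 0.419, -0.7747], [0.5642, -0.5311, -0.6321]] [0.5295579307916447, 0.22761026944854623, 0.7235583167709444]
filter [([271.7, 258.4], 0.7)]
filter_bar [([270.0, 256.0], 0.85)]
filter_lugs [([271.9, 259.1], 0.98)]
pump_mouth [([318.9, 176.0], 0.61)]
top [[462.1135687001518, 0.0, 253.87020975349222], [0.0, 462.1135687001518, 184.96122281682614], [0.0, 0.0, 1.0]] [[0.0211, -0.9997, 0.0075], [-0.9942, -0.0218, -0.105], [0.1051, -0.0052, -0.9944]] [0.1831008719866449, 0.5670675496631398, 0.9738645201509254]
filter [([194.8, 245.9], 0.98)]
filter_bar [([196.2, 242.4], 0.61)]
filter_lugs [([195.0, 243.0], 0.88), ([324.8, 175.3], 0.68)]
pump_mouth [([326.3, 175.3], 0.91), ([267.6, 277.3], 0.34)]
0.5
```

Run:
```python
import cv2
a=cv2.imread("pics/top0.png"); 
c1=cv2.resize(a[195:295,145:245],(400,400),interpolation=cv2.INTER_CUBIC)
c2=cv2.resize(a[125:225,275:375],(400,400),interpolation=cv2.INTER_CUBIC)
cv2.imwrite("pics/crop1.png",cv2.hconcat([c1,c2]))
```

```text
(no output)
```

View pics/crop1.png

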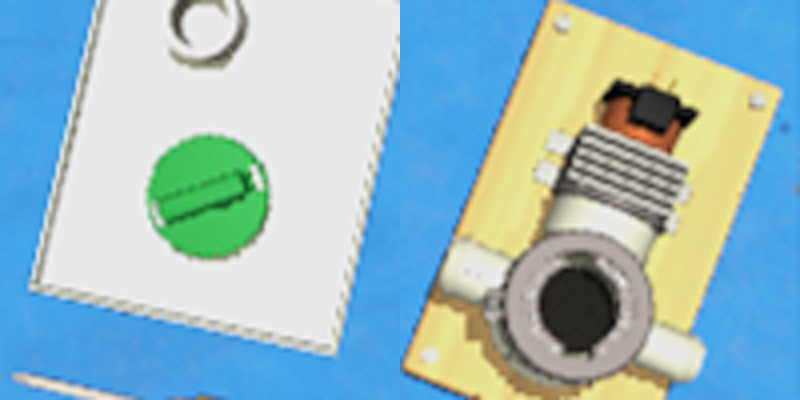

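View pics/top0.png

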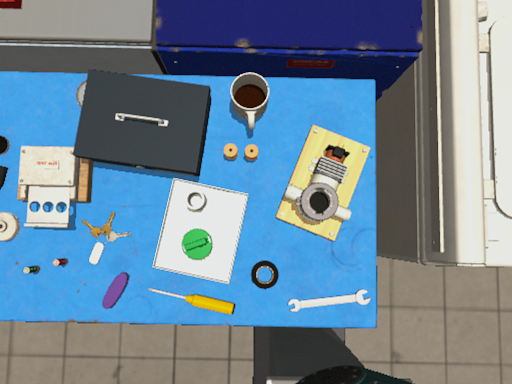

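View pics/scene0.png

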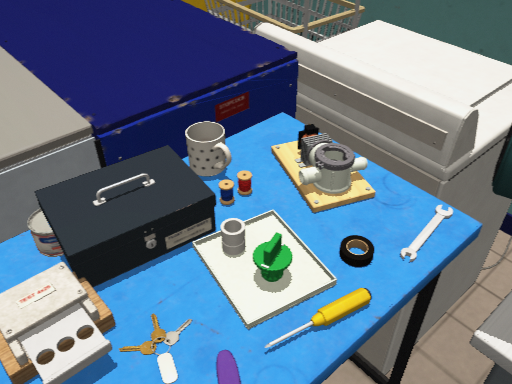

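The top view shows the filter at about (196,244), with its bar running lower-left to upper-right, and the pump collar at about (319,202) with the motor up and to the right. The scene view agrees. Next I'll measure these and enlarge the collar.

```bash
cat > h.py <<'E'
import numpy as np,cv2
def cloud(c):
    K=c["intrinsics"];z=c["range_z"];v,u=np.mgrid[:384,:512]
    P=np.stack([(u-K[0,2])/K[0,0]*z,(v-K[1,2])/K[1,1]*z,z],-1)
    W=(P-c["t"])@c["R"]; W[z==0]=np.nan; return W
def rectify(c,ctr,z,half,n=400):
    "orthographic view of plane z; up=+x, left=+y"
    i,j=np.mgrid[:n,:n]; x=ctr[0]+half*(1-2*(i+.5)/n); y=ctr[1]+half*(1-2*(j+.5)/n)
    p=np.stack([x,y,np.full_like(x,z)],-1)@c["R"].T+c["t"]; p=p@c["intrinsics"].T
    return cv2.remap(c["image"],(p[...,0]/p[...,2]).astype(np.float32),(p[...,1]/p[...,2]).astype(np.float32),cv2.INTER_CUBIC)
E
python3 - <<'E'
from h import *
for n in("top","scene"):
    c=dict(np.load(n+"0.npz")); W=cloud(c); im=c["image"].astype(int)
    g=(im[...,1]>im[...,2]+60)&(im[...,1]>im[...,0]+40)
    N,l,s,_=cv2.connectedComponentsWithStats(g.astype(np.uint8)); k=1+np.argmax(s[1:,4]); g=l==k
    G=W[g];G=G[~np.isnan(G[:,0])]; 
    print(n,s[k],"zpct",np.percentile(G[:,2],[5,25,50,75,95,99]).round(4))
    cap=G[(G[:,2]>.040)&(G[:,2]<.056)];bar=G[G[:,2]>.066]
    (cc,r)=cv2.minEnclosingCircle(cap[:,:2].astype(np.float32)); print("cap",cc,r,cap.mean(0),len(cap))
    if len(bar)>5: print("bar",bar.mean(0),cv2.minAreaRect((bar[:,:2]*1000).astype(np.float32)), len(bar))
    # pump collar plane
    m=(abs(W[...,2]-.085)<.004)&(W[...,1]<-.0)&(abs(W[...,0]-.55)<.3)
    C=W[m&~np.isnan(W[...,0])]; print("collar pts",len(C),np.median(C,0)); 
    (cc,r)=cv2.minEnclosingCircle(C[:,:2].astype(np.float32));print(cc,r)
    np.save(n+"C.npy",C)
E
```

```text
top [182 229  30  30 690] zpct [0.048  0.05   0.0514 0.0532 0.0828 0.0847]
cap (0.43489742279052734, 0.3127788305282593) 0.03162528574466705 [0.43481972 0.31179955 0.0508083 ] 543
bar [0.43605692 0.31224849 0.08107572] ((436.0425109863281, 312.5589904785156), (11.871627807617188, 44.23162078857422), 21.23093605041504) 135
collar pts 611 [ 0.66131026 -0.19573444  0.08516995]
(0.6281687021255493, -0.12360533326864243) 0.23329223692417145
scene [253 233  39  38 787] zpct [0.0488 0.05   0.0509 0.0525 0.0819 0.0829]
cap (0.4365083575248718, 0.31274574995040894) 0.032479118555784225 [0.43116295 0.31530743 0.05049759] 600
bar [0.43480161 0.3156009  0.08058837] ((436.2278747558594, 312.6556091308594), (11.65290355682373, 47.31233596801758), 19.879608154296875) 172
collar pts 718 [ 0.61614261 -0.19667459  0.08514026]
(0.6180694699287415, -0.1379494071006775) 0.25165313482284546
```

Run:
```python
from h import *
from scipy.optimize import least_squares
out=[]
for n,uv in(("top",(319,202)),("scene",(335,155))):
    c=dict(np.load(n+"0.npz")); W=cloud(c)
    p0=W[uv[1],uv[0]]; 
    v,u=np.mgrid[:384,:512]
    m=(abs(W[...,2]-.085)<.004)&(np.hypot(u-uv[0],v-uv[1])<26)
    C=W[m]; cc,r=cv2.minEnclosingCircle(C[:,:2].astype(np.float32)); print(n,cc,r,len(C),C[:,2].mean())
    out.append(cv2.resize(rectify(c,(.655,-.19) if 0 else cc,.085,.05),(400,400)))
    # radial angle profile: fraction of pts in radius 22.5-27.5 not at collar height
    d=W[...,:2]-np.array(cc); rr=np.hypot(d[...,0],d[...,1]); th=np.degrees(np.arctan2(d[...,1],d[...,0]))
    low=(rr<.0285)&(rr>.0)&(W[...,2]<.08)
    k=(rr>.023)&(rr<.0285)
    print([(int(a),int(z*1000)) for a,z in sorted(zip(th[k],W[...,2][k]))])
    # block edge orientation / motor
    mm=(np.hypot(u-uv[0],v-uv[1])<70)&(W[...,2]>.05)&(W[...,2]<.12)&(rr>.045)&(rr<.13)
    print("motor dir",np.degrees(np.arctan2(*(np.nanmean(d[mm],0)[::-1]))),mm.sum())
cv2.imwrite("pics/pump.png",cv2.hconcat(out))
```

```text
top (0.5314547419548035, 0.06530272960662842) 0.044532500207424164 772 0.0848340368292256
[(-176, 55), (-175, 55), (-171, 25), (-171, 54), (-170, 54), (-166, 58), (-166, 24), (-166, 54), (-162, 56), (-162, 23), (-160, 55), (-158, 55), (-157, 23), (-156, 54), (-153, 83), (-153, 54), (-153, 71), (-151, 87), (-151, 52), (-149, 54), (-148, 84), (-144, 51), (-144, 83), (-141, 51), (-140, 51), (-140, 79), (-139, 86), (-138, 54), (-135, 55), (-134, 53), (-133, 87), (-132, 74), (-130, 51), (-129, 57), (-128, 81), (-127, 53), (-125, 82), (-125, 55), (-122, 84), (-121, 51), (-121, 71), (-120, 52), (-119, 81), (-118, 53), (-116, 83), (-116, 75), (-116, 53), (-113, 51), (-112, 54), (-112, 82), (-111, 72), (-110, 84), (-109, 52), (-108, 55), (-107, 80), (-107, 85), (-104, 54), (-103, 54), (-102, 85), (-99, 54), (-99, 87), (-98, 50), (-94, 87), (-94, 54), (-93, 54), (-89, 85), (-89, 83), (-88, 80), (-88, 51), (-85, 85), (-85, 85), (-84, 81), (-84, 53), (-83, 52), (-81, 86), (-80, 82), (-79, 55), (-79, 83), (-78, 55), (-77, 88), (-76, 85), (-75, 86), (-73, 55), (-72, 85), (-70, 81), (-69, 86), (-68
[... 3016 characters left out ...]
), (-2, 82), (0, 85), (8, 84), (9, 85), (13, 84), (13, 86), (16, 85), (19, 84), (24, 84), (24, 85), (29, 84), (33, 85), (34, 83), (35, 85), (36, 84), (41, 85), (43, 83), (47, 85), (48, 85), (56, 85), (57, 86), (63, 85), (64, 85), (65, 86), (66, 83), (72, 85), (74, 84), (75, 86), (81, 86), (82, 85), (88, 85), (93, 86), (94, 85), (94, 84), (95, 26), (96, 84), (99, 55), (101, 84), (101, 84), (105, 85), (109, 86), (114, 42), (114, 87), (116, 84), (118, 85), (120, 31), (130, 84), (130, 82), (134, 84), (138, 84), (143, 84), (143, 86), (146, 85), (148, 86), (150, 85), (155, 83), (155, 85), (160, 84), (162, 85), (166, 85), (168, 83), (175, 84), (175, 82), (178, 84)]
motor dir -17.375894206811033 829
```

View pics/pump.png

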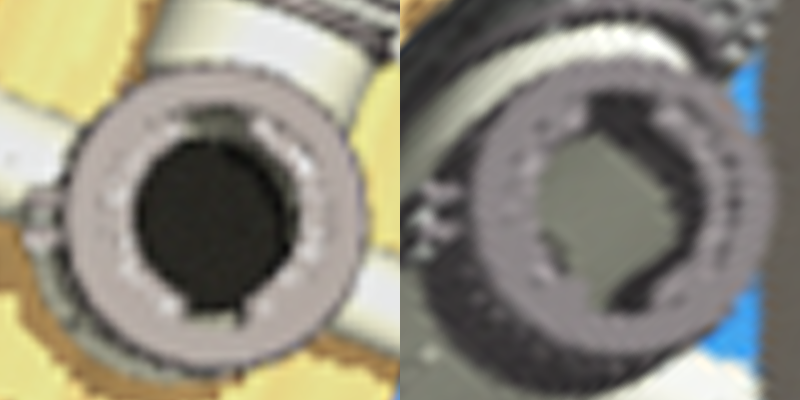

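The rectified crops show both slots. Top view: (218,107) and (214,315). Scene view: about (622,100) and (633,310). The slot line therefore lies within a few degrees of world x, and the collar centre is near (0.527, 0.061). Next I'll check IK for the wrist range and then grasp.

```bash
cat >> h.py <<'E'
from scipy.spatial.transform import Rotation as Ro
def q(deg): return (Ro.from_euler('z',deg,degrees=True)*Ro.from_euler('x',np.pi)).as_quat().tolist()
E
python3 - <<'E'
from h import *
from bench import *
F=[.436,.3127];P=[.5273,.0608]
for yaw in(110.5,-69.5):
    j=inverse_kinematics(F+[.0535],q(yaw)); print(yaw,None if j is None else np.round(j,2))
for yaw in(180,0,-85,95,-180+.1):
    j=inverse_kinematics(P+[.095],q(yaw)); print(yaw,None if j is None else np.round(j,2))
E
```

```text
110.5 [ 0.49  0.48  1.82 -0.    0.84  0.14]
-69.5 None
180 [-0.02  0.41  1.8   0.    0.93 -1.59]
0 [-0.02  0.41  1.8  -0.    0.93  1.56]
-85 None
95 [-0.02  0.41  1.8  -0.    0.93 -0.1 ]
-179.9 [-0.02  0.41  1.8   0.    0.93 -1.59]
```

Run:
```python
from h import *
from bench import *
F=[.436,.3127];P=[.5273,.0608]
move_ptp(F+[.20],q(110.5)); move_gripper(.045)
print(servo_line(F+[.0535],contact_N=6), current_position())
move_gripper(0.0); print(current_finger_gap(),current_grip_force())
servo_line(F+[.20]); print(current_finger_gap(),current_force())
move_ptp(P+[.20],q(180)); print(current_clock(),current_position(),current_force(),current_torque(),current_joint_pos())
ims=[]
for n in("top","scene"):
    c=capture(n); np.savez(n+"1.npz",**c)
    s=silhouettes(n,"filter"); W=cloud(c)
    if s:
        G=W[s[0]["region"]];G=G[~np.isnan(G[:,0])];print(n,s[0]["xy"],np.percentile(G,[2,50,98],axis=0).round(4).tolist())
c=dict(np.load("scene1.npz"));cv2.imwrite("pics/held.png",cv2.resize(c["image"][40:200,230:430],(800,600)))
```

```text
False [0.43658207 0.31303724 0.05415278]
0.011547345296144835 29.993309676647186
0.012175746220198685 [-0.29076631 -0.46743134 -1.99573116]
8.7833 [0.52704325 0.06118253 0.19966589] [-0.50511596  0.8022824  -1.69271192] [ 0.04686592 -0.18636424 -0.02760786] [-1.48286902e-02  2.83128256e-01  1.68785134e+00  2.58684543e-04
  1.17131759e+00 -1.58531762e+00]
top [312.9, 193.3] [[0.4957, 0.0668, 0.1935], [0.5312, 0.0874, 0.1966], [0.5479, 0.0942, 0.1989]]
scene [338.4, 111.0] [[0.4976, 0.0362, 0.1498], [0.515, 0.0716, 0.1957], [0.5559, 0.0924, 0.227]]
```

View pics/held.png

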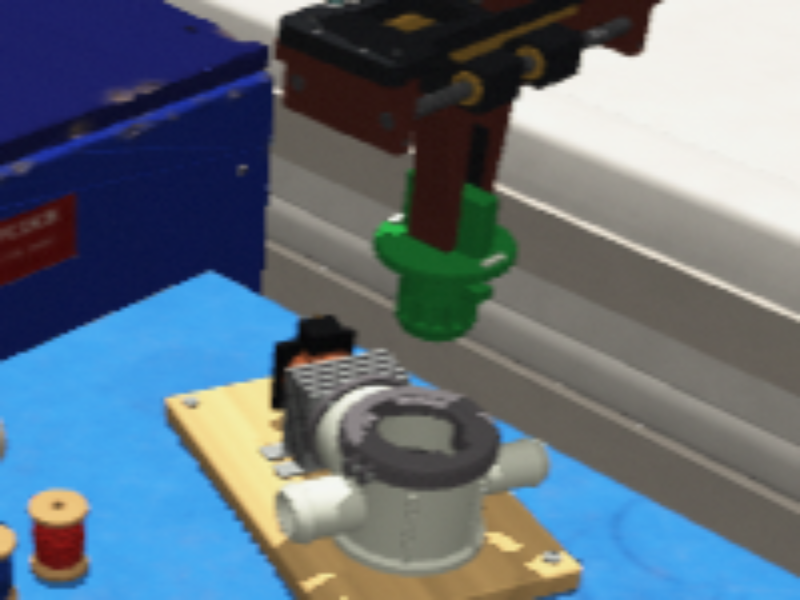

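The filter hangs upright over the collar, with its white marks along world x. I'll lower it by feel.

Run:
```python
from h import *
from bench import *
P=[.5273,.0608]
servo_line(P+[.145]); f0=np.array(current_force())
h=servo_line(P+[.1035],rate=.03,contact_N=5); print(h,current_position(),np.array(current_force())-f0,current_torque(),current_clock())
```

```text
False [0.52719866 0.06081232 0.10376636] [-2.57429907  0.2504572   4.55010676] [ 0.03796072  0.23072897 -0.00833928] 11.0333
```

It dropped into the slots without catching and is now on the spring. Next I'll press to turning height.

Run:
```python
from h import *
from bench import *
P=[.5273,.0608]
for z in(.0985,.0965,.0955,.0945,.0935):
    h=servo_line(P+[z],rate=.03,contact_N=8); f=np.array(current_force()); print(h,np.round(current_position(),4),f.round(2),current_finger_gap())
    if h or f[2]>11.5: break
print(current_clock())
```

```text
False [0.5275 0.0608 0.0988] [-3.03 -0.12  7.67] 0.011496532162888895
False [0.5275 0.0608 0.097 ] [-2.8   0.25  9.84] 0.011946557317721292
False [0.5275 0.0608 0.0961] [-2.82 -0.19 10.06] 0.012043476931531683
False [0.5275 0.0608 0.0952] [-4.21  0.45 11.4 ] 0.0118903917213053
False [0.5275 0.0608 0.0946] [-3.61 -0.55 15.58] 0.011589494176721426
12.35
```

Run:
```python
from h import *
from bench import *
P=[.5273,.0608]
servo_line(P+[.0951],rate=.03)
for a in(8,20,35,50,65,76,82,84):
    servo_line(P+[.0951],q(180-a),rate=.05)
    f=np.array(current_force());t=np.array(current_torque());print(a,np.round(current_position(),4),f.round(1),t.round(2),np.round(current_joint_pos()[5],3),round(current_clock(),1))
    if abs(t[2])>1 or np.linalg.norm(f)>35: print("stop");break
```

```text
8 [0.5285 0.0608 0.0961] [-1.3  0.8  9.8] [ 0.01  0.32 -0.04] -1.446 12.9
20 [0.5293 0.0608 0.0963] [-1.   1.   9.5] [ 0.04  0.16 -0.06] -1.237 13.2
35 [0.5296 0.0607 0.0964] [ 0.2 -0.3  9.6] [-0.1   0.01  0.02] -0.975 13.7
50 [0.5297 0.0607 0.0964] [-0.1  0.6 10.1] [-0.1  -0.04 -0.09] -0.713 14.1
65 [0.5297 0.0607 0.0964] [-0.2 -0.5  9.3] [-0.08 -0.01 -0.05] -0.451 14.5
76 [0.5298 0.0607 0.0964] [ 0.2 -0.3  9.2] [-0.06 -0.03 -0.04] -0.259 14.8
82 [0.5298 0.0606 0.0964] [ 0.6  0.1 10.3] [-0.13  0.01 -0.06] -0.154 15.1
84 [0.5298 0.0606 0.0964] [ 0.5 -1.2 10.2] [-0.11  0.   -0.02] -0.12 15.3
```

Run:
```python
from h import *
from bench import *
P=[.5273,.0608]
for a in(86,88,90,92,94):
    servo_line(P+[.0951],q(180-a),rate=.05)
    f=np.array(current_force());t=np.array(current_torque());print(a,f.round(1),t.round(2),round(current_clock(),1))
    if abs(t[2])>.25: print("stop");break
c=capture("scene");cv2.imwrite("pics/turned.png",cv2.resize(c["image"][90:220,270:430],(800,600)))
```

```text
86 [-1.2 -1.7 10.8] [-0.06  0.24  0.06] 15.6
88 [-2.6  0.6 11.6] [-0.02  0.33  0.38] 15.8
stop
```

View pics/turned.png

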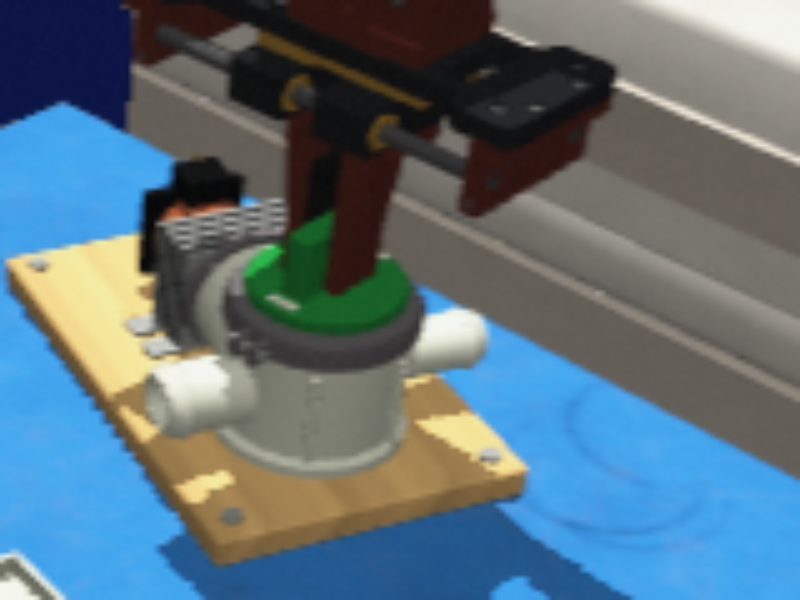

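The filter sits down in the collar with its mark about (285,300) turned away from the slots. The stop was felt at about 87°, so I'll back off to 1.4 rad, let it rise into the recess, release and look.

Run:
```python
from h import *
from bench import *
P=[.5273,.0608]
servo_line(P+[.0951],q(180-82),rate=.05)
for z in(.0975,.099,.1005):
    servo_line(P+[z],q(180-82),rate=.03); print(np.round(current_position(),4),np.round(current_force(),1),np.round(current_torque(),2))
move_gripper(.03); sleep(.3)
p=current_position(); servo_line([p[0],p[1],.20]); sleep(.3)
p=current_position(); move_ptp([.45,-.2,.25],q(98))
c=capture("scene");t=capture("top")
for n,c in(("scene",c),("top",t)):
    W=cloud(c);im=c["image"].astype(int);g=(im[...,1]>im[...,2]+60)&(im[...,1]>im[...,0]+40)
    G=W[g];G=G[np.hypot(G[:,0]-.5285,G[:,1]-.061)<.05];cap=G[(G[:,2]<.106)];bar=G[G[:,2]>.117]
    print(n,"cap",cv2.minEnclosingCircle(cap[:,:2].astype(np.float32)),np.median(cap[:,2]),"bar",bar[:,2].mean(),np.percentile(bar[:,2],[50,95]),cv2.minAreaRect((bar[:,:2]*1000).astype(np.float32)) if len(bar) else 0)
c=capture("scene")
cv2.imwrite("pics/rel.png",cv2.hconcat([cv2.resize(c["image"][100:210,285:395],(400,400)),cv2.resize(t["image"][150:250,270:370],(400,400))]))
print(current_clock())
```

```text
[0.5291 0.0608 0.0985] [ 0.2 -0.5  6.8] [0.01 0.08 0.05]
[0.529  0.0608 0.0996] [0.9 1.7 6. ] [-0.   -0.29  0.03]
[0.529  0.0608 0.0998] [ 5.2  0.3 -8.9] [ 0.03 -1.09  0.07]
scene cap ((0.5265037417411804, 0.05930599197745323), 0.03491707518696785) 0.09644505561379976 bar 0.12681303433154834 [0.12729528 0.12907001] ((528.44189453125, 60.7037239074707), (11.603399276733398, 48.38515090942383), 9.751444816589355)
top cap ((0.5267441868782043, 0.060550641268491745), 0.03259630501270294) 0.09647776963802004 bar 0.12742486659095106 [0.12777473 0.13071217] ((528.388427734375, 62.04044723510742), (12.110706329345703, 45.2332763671875), 7.802383899688721)
20.0333
```

View pics/rel.png

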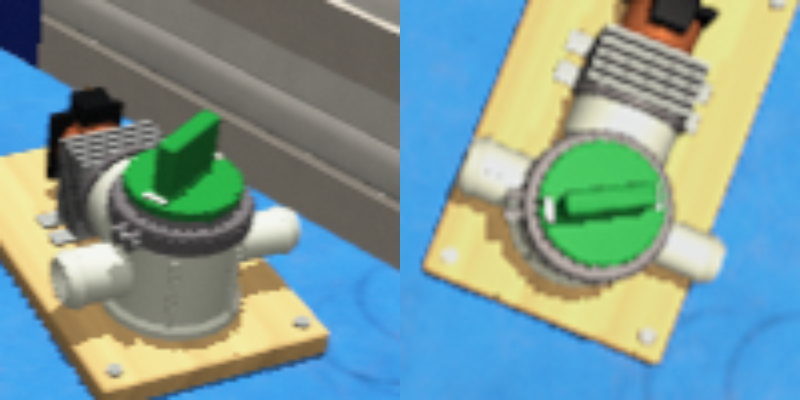

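The filter is upright in the collar with its cap top at about 96.5 mm, so the foot is about 36.5 mm below the mouth, which matches the caught position. It also held against an upward pull of about 9 N, and the arm is clear.

```bash
python3 -c "
from bench import *
print(close_job())"
```

```text
the job is handed in; nothing more can be done
None
```

The filter is back in the pump: set into the slots, pressed down, turned clockwise until it caught, and standing upright on its own; handed in at about 20 s of the 51 s allowed, nothing else handled.

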